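# Pin up a stack of stage insert discs

## Robot

A 7-joint arm with a two-finger parallel gripper is mounted at the origin on the work surface. World frame = base frame: x ahead of the robot, y to its left, z up, the work surface at z = 0. Lengths are in mm, angles in degrees, forces in N, time in s.
With the tool pointing down it reaches from about 350 to 900 mm from the base axis. Payload 7.2 kg.
Tool frame: the origin (TCP) lies on the centre line of the jaws, within the pads' length; the fingertips stand 14 mm ahead of it and the grasp point (between the pads) lies 5 mm behind it; z points along the fingers, y is the line along which they close (so a half turn about z gives the same grasp; the last joint's range is limited). The gripper opens to 85 mm and grips with 20 to 120 N. Pads are 22 mm wide; open, the fingers measure 114 mm over their backs; the gripper's body (76 mm by 85 mm) begins 54 mm behind the grasp point. The pads swing forward as they close: fully open they stand 13 mm farther back than shut.
Start: joints at [-69.855, 23.554, -0.728, 91.456, 0.321, 64.991, -4.71], TCP at [254.745, 570.73, 245.297] pointing down, gripper open.
Joint ranges: [-169.25, 169.25], [-16.82, 113.86], [-84.01, 82.57], [7.8, 145.47], [-59.2, 239.2], [7.22, 106.19], [-163.78, 163.78]. Speed limits (degrees/s): [136.94, 136.94, 172.46, 172.46, 180, 180, 180].

## Interface

Orientations are given as a 3x3 rotation matrix whose columns are the frame's x, y, z axes.
In Python, from station import r, grab_frame, calibration, models gives the robot as it stands. Calls block until the motion is done:
- r.move_ptp(position, orientation): joint-space move of the TCP to a pose.
- r.move_linear(position, attitude=None, v=150, contact_N=None): straight line of the TCP; attitude=None keeps the orientation; v is the mean speed in mm/s. With contact_N (N) it stops when the force on the tool has changed by that much, and returns True; else False.
- r.move_j(angles): joint-space move.
- r.release() and r.close_gripper(strength=None): open the fingers fully, or close them until they stop; strength is the grip in N (None keeps the last).
- r.hold(seconds).
- r.solve_ik(position, orientation): joint angles nearest the present ones, or None.
- grab_frame(name): name is "side" or "top"; returns the picture (480x640x3 uint8, red, green, blue); there is no depth.
- calibration(name): a dict with "camera_matrix" (3x3 intrinsics, pixels), "world_to_cam" (4x4, takes a point from world to camera coordinates). Camera axes: x right, y up, looking along -z (the intrinsics and any distortion apply to the point x, -y, -z); pixel columns grow to the right and rows downward; lengths in mm; the calibration is good to about 2 mm. A picture is of the moment at which its call begins. calibration takes no time and is no camera call.
A pose or a line that the arm cannot do raises r.IKError and nothing moves.
- r.sign_off(): hands the job in; it is judged then, once.
Trained networks look in the newest picture that a camera, given by its name, has taken for a name from the list of things; names that differ only in an ending like _2 or _b are one class to them, and where a whole thing is asked for, a point or a joint stands for the part that bears it (a point fixed in the world has none). Each returns a list of dicts, best first, with "score" (0 to 1); they miss things now and then, are a little off and sometimes report something else, mostly with a low value. They report only what shows in the picture. A call takes as long as a camera call. They do not tell look-alikes from the thing itself.
- models.search_frame(camera, thing): "box" ([left, top, width, height] in pixels, round what is visible of it).
- models.pinpoint(camera, thing): "centre" ([row, column] in pixels: a listed point, or the origin of a listed thing).
Readings, each from a call of its own:
- r.read_time(): time.
- r.read_joints(): joint angles.
- r.read_joint_vel(): joint speeds.
- r.read_effort(): joint torques, N m.
- r.read_tool_pos(): TCP position.
- r.read_tcp_rot(): TCP orientation.
- r.read_ft_force(): force on the tool from outside, world axes, zero at the start.
- r.read_wrist_torque(): the same for the moment, N m.
- r.read_grip_width(): finger opening in mm.
- r.read_finger_force(): force on a finger pad.
Only numpy, scipy, OpenCV 4.12 (cv2) and the standard library are available. Lean on these libraries where they do the work, as an engineer would, in place of code of your own. Each camera call takes 0.05 s, during which the arm holds its last target. There are 200 camera calls.

## Task

Take the lifting pin by its blue handle, push it gently down through the holes of the three stage insert discs in the sprung nest until its catches have snapped out beneath the lowest one, and lift all three off together well clear of the nest. Then set the pin down upright with the three discs still on it, gently and centred on the white round stand, and let go. Use only the pin on the discs: do not touch them with the fingers, press on them with no more than about 15 N, and leave everything else on the bench where it is.

Things in the scene. Friction and masses are not known exactly. Their poses are not given: they have to be found in the camera images.
- pin: Lifting pin, loose, 160 g, upright in its grey holder. Origin: centre of the underside of its round steel flange (34 mm diameter, 5 mm thick); z up along the pin. Above the flange a blue square handle, 22 x 22 mm, flats square to x and y, from 5 to 47 mm above the origin. Below it a steel shaft, 13 mm diameter, to 38 mm below the origin, then a tapered nose.
- pin_nose (a point): Lower end of the pin's nose, on its axis, 46 mm below the flange's underside. The nose tapers from 13 mm diameter to 5 mm in its last 8 mm.
- catch_ends (a point): Point on the pin's axis level with the upper ends of three orange sprung catches, 20.5 mm below the flange, 10 mm out from the axis. They hinge 37 mm below the flange and splay up and outwards like barbs: going down through a hole they fold in (drag up to 10 N, in brief jerks 14 N, 2 to 4 N at the last disc, gone once they snap out), then hold discs up from below.
- disc_low: Lowest stage insert disc, brass coloured, loose. All three: 60 mm diameter, 6 mm thick, 35 to 56 g, 15 mm round centre hole. Origin: centre of its underside. The stack of three is 18 mm high; the discs lie shifted against one another by up to 4 mm, so their holes do not line up until the pin's nose draws them over.
- disc_mid: Middle disc, black, same size. Origin: centre of its underside.
- disc_top: Top disc, aluminium, same size. Origin: centre of its underside, 6 mm below its top face.
- nest: Sprung nest, fixed: grey round base, 86 mm diameter, 25 mm high, its centre open (38 mm) down to the bench. Three steel posts (8 mm diameter, tops 56 mm above the bench, on a 37 mm radius, one on +x) stand around the discs with 3 mm play. Origin: centre of the underside, on the bench.
- nest_top (a point): Fixed point at the rest height of the top of the nest's black ring platform (62 mm diameter, 32 mm hole), 44 mm above the bench, which carries the discs. The platform gives from 0.5 N of push, is fully down at 1.6 N and stops hard after 10 mm: the drag of the catches keeps the discs sunk until these snap out; then they spring up against the flange.
- stand: White round stand, fixed: a tube 72 mm outside, 42 mm inside diameter, open down to the bench, with a cushioned white top ring of the same diameters, 46 mm high in all. The discs lie on the ring while the pin's nose hangs inside. Origin: centre of the stand's underside, on the bench.
- stand_top (a point): Fixed point at the rest height of the stand's top ring, 46 mm above the bench, at its centre. The ring stays up under the weight of pin and discs (about 3 N), gives from about 4.5 N, sinks 1 mm for each further 2 N and stops hard after 4 mm (about 13 N).
- holder: Grey square holder of the pin, fixed: 64 x 64 mm, 52 mm high, 26 mm hole; the pin's flange lies on its top. Origin: centre of its underside.
- well_plate: Clear six-well plate, 86 x 128 x 19 mm, loose, to be left alone. Origin: centre of its underside.
- tip_box: Green tip box, 85 x 120 x 51 mm, loose, to be left alone. Origin: centre of its underside.
- bottle: Amber bottle, 50 mm diameter, 110 mm high, loose, to be left alone. Origin: centre of its underside.
- beaker: White beaker, 68 mm diameter, 85 mm high, loose, to be left alone. Origin: centre of its underside.
- dish: Clear culture dish, 84 mm diameter, 15 mm high, loose, to be left alone. Origin: centre of its underside.
- marker: White marker pen with blue cap, about 135 x 14 x 14 mm, lying along its x, loose, to be left alone. Origin: underside, 45 mm from the white end.
- slide_box: Blue slide box, 90 x 80 x 35 mm, loose, to be left alone. Origin: centre of its underside.
There are look-alikes about, which are no part of the job. Leave any yellow look-alike of the nest alone. Of the things that look like the pin, the larger one is meant.

How it is judged (in metres and radians):
On the way, in this order (a step that is already met when the one before it is completed fails the run):
1. the pin is pushed fully through the three discs, in the nest (z of disc_low in the frame of pin between -0.0245 and -0.0165 m and x of disc_low in the frame of pin between -0.003 and 0.003 m and y of disc_low in the frame of pin between -0.003 and 0.003 m and z of disc_mid in the frame of pin between -0.0185 and -0.0105 m and x of disc_mid in the frame of pin between -0.003 and 0.003 m and y of disc_mid in the frame of pin between -0.003 and 0.003 m and z of disc_top in the frame of pin between -0.0125 and -0.0045 m and x of disc_top in the frame of pin between -0.003 and 0.003 m and y of disc_top in the frame of pin between -0.003 and 0.003 m and horizontal distance between pin and nest below 0.01 m and height (world z) of disc_low below 0.05 m), for 0.1 s.
2. all three discs hang together on the upright pin, lifted well clear of the nest (z of disc_low in the frame of pin between -0.0245 and -0.0165 m and x of disc_low in the frame of pin between -0.003 and 0.003 m and y of disc_low in the frame of pin between -0.003 and 0.003 m and z of disc_mid in the frame of pin between -0.0185 and -0.0105 m and x of disc_mid in the frame of pin between -0.003 and 0.003 m and y of disc_mid in the frame of pin between -0.003 and 0.003 m and z of disc_top in the frame of pin between -0.0125 and -0.0045 m and x of disc_top in the frame of pin between -0.003 and 0.003 m and y of disc_top in the frame of pin between -0.003 and 0.003 m and height (world z) of disc_low above 0.085 m and angle between pin's own z axis and vertical below 0.2 rad), for 0.2 s.
At the end, for the whole second after the job is handed in: All three discs are on the pin, one on the other and within 3 mm of its axis, between flange and catches; the lowest disc lies flat on the stand's ring (within 3 mm in height), disc and pin within 8 mm of the stand's centre, the pin upright within 0.1 rad, released and at rest (z of disc_low in the frame of pin between -0.0245 and -0.0165 m and x of disc_low in the frame of pin between -0.003 and 0.003 m and y of disc_low in the frame of pin between -0.003 and 0.003 m and z of disc_mid in the frame of pin between -0.0185 and -0.0105 m and x of disc_mid in the frame of pin between -0.003 and 0.003 m and y of disc_mid in the frame of pin between -0.003 and 0.003 m and z of disc_top in the frame of pin between -0.0125 and -0.0045 m and x of disc_top in the frame of pin between -0.003 and 0.003 m and y of disc_top in the frame of pin between -0.003 and 0.003 m and horizontal distance between each of disc_low, pin and stand below 0.008 m and z of disc_low in the frame of stand between 0.043 and 0.049 m and angle between pin's own z axis and vertical below 0.1 rad and linear speed of each of pin, disc_low below 0.02 m/s); the robot touches nothing.
It fails at once if the discs are pressed or struck by the pin with more than 25 N (contact force between pin and disc_low above 25 N or contact force between pin and disc_mid above 25 N or contact force between pin and disc_top above 25 N).
It fails at once if the stand is struck or pressed with more than 25 N (contact force between stand and anything else above 25 N).
It fails at once if the fingers touch a disc (contact force between the fingers and disc_low above 0.5 N or contact force between the fingers and disc_mid above 0.5 N or contact force between the fingers and disc_top above 0.5 N).
It fails at once if another thing on the bench is disturbed by more than 20 mm (distance of any of well_plate, tip_box, bottle, beaker, dish, marker, slide_box from where it was at the start of the episode above 0.02 m).
It also fails if it takes over 64 s, if anything falls off the work surface, if the arm or the gripper's body presses on something with over 40 N, if the wrist force passes 120 N, or if a joint passes its speed limit or range.

## Working session

There is one attempt and no reset: what is moved stays moved. The work goes in short steps, each a Python script; the robot and the scene stay as the last script left them, time stands still between calls to the robot, and variables do not carry over. Pictures are saved under pics/ and viewed, at most 10 in all, crops included, and the job is handed in when it is done.

```bash
ls; mkdir -p pics; cat > h.py <<'E'
import numpy as np, cv2
from station import r, grab_frame, calibration, models
def proj(cam,P):
    c=calibration(cam); p=np.array(c["world_to_cam"])@np.append(P,1.)
    q=np.array(c["camera_matrix"])@np.array([p[0],-p[1],-p[2]]); return q[:2]/q[2]  # col,row
def ray(cam,col,row):
    c=calibration(cam); T=np.array(c["world_to_cam"]); d=np.linalg.inv(np.array(c["camera_matrix"]))@[col,row,1]
    d=T[:3,:3].T@np.array([d[0],-d[1],-d[2]]); return -T[:3,:3].T@T[:3,3], d/np.linalg.norm(d)
def onz(cam,col,row,z):
    o,d=ray(cam,col,row); return o+d*(z-o[2])/d[2]
def save(cam,name):
    im=grab_frame(cam); cv2.imwrite("pics/"+name,cv2.cvtColor(im,cv2.COLOR_RGB2BGR)); return im
E
python3 - <<'E'
from h import *
for c in("top","side"):
    save(c,c+"0.png"); k=calibration(c); print(c,{a:b for a,b in k.items() if a!="world_to_cam"}, ray(c,320,240))
Z=dict(pin=52,pin_nose=6,nest=0,nest_top=44,stand=0,stand_top=46,holder=0,disc_top=56)
for t,z in Z.items():
    for c in("top","side"):
        for d in models.pinpoint(c,t)[:4]:
            row,col=d["centre"]; print(t,c,round(d["score"],2),round(col),round(row),onz(c,col,row,z).round(1))
E
```

```text
pics
top {'camera_matrix': array([[493.88785282,   0.        , 319.32333223],
       [  0.        , 493.88785282, 248.82995234],
       [  0.        ,   0.        ,   1.        ]])} (array([472.62846657, -15.28185591, 944.01586392]), array([ 0.13152571,  0.01793582, -0.99115049]))
side {'camera_matrix': array([[453.26430799,   0.        , 318.28191146],
       [  0.        , 453.26430799, 234.70583137],
       [  0.        ,   0.        ,   1.        ]])} (array([  -1.99173323, -648.88951637,  579.03097086]), array([ 0.55414644,  0.65551424, -0.51305244]))
pin top 0.88 180 301 [475.2 250.9  52. ]
pin top 0.83 206 241 [585.3 209.3  52. ]
pin side 0.82 229 215 [464.8 254.7  52. ]
pin side 0.73 282 220 [554.6 154.2  52. ]
pin_nose top 0.85 226 238 [596.8 182.3   6. ]
pin_nose side 0.43 284 228 [583.5 187.5   6. ]
nest top 0.87 450 271 [ 542.8 -248.     0. ]
nest top 0.63 474 344 [ 407.6 -290.2    0. ]
nest top 0.61 460 275 [ 535.3 -267.1    0. ]
nest side 0.92 396 330 [ 526.8 -250.3    0. ]
nest side 0.59 367 373 [ 409.7 -290.4    0. ]
nest_top top 0.85 480 342 [ 413.8 -289.5   44. ]
nest_top top 0.73 459 271 [ 539.6 -252.9   44. ]
nest_top side 0.91 402 311 [ 532.8 -253.3   44. ]
nest_top side 0.58 366 354 [ 405.5 -287.9   44. ]
stand top 0.9 310 247 [583.3  21.7   0. ]
stand top 0.42 451 271 [ 543.  -249.6    0. ]
stand side 0.67 327 260 [577.9  10.8   0. ]
stand_top top 0.96 306 242 [586.7  25.8  46. ]
stand_top top 0.62 460 271 [ 539.5 -254.4   46. ]
stand_top side 0.64 327 240 [587.3  22.7  46. ]
holder top 0.68 188 300 [477.  252.3   0. ]
holder side 0.91 232 236 [460.8 242.3   0. ]
holder side 0.51 491 320 [ 691.  -345.2    0. ]
disc_top top 0.91 460 272 [ 537.  -250.6   56. ]
disc_top side 0.89 403 306 [ 534.3 -252.8   56. ]
disc_top side 0.51 436 279 [ 648.1 -236.9   56. ]
```

View pics/top0.png

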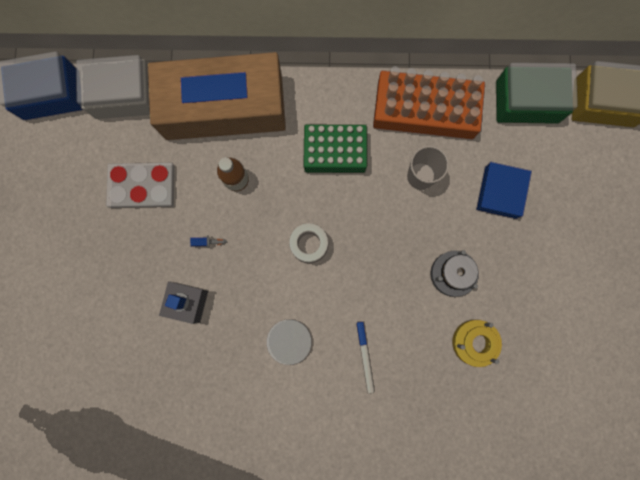

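View pics/side0.png

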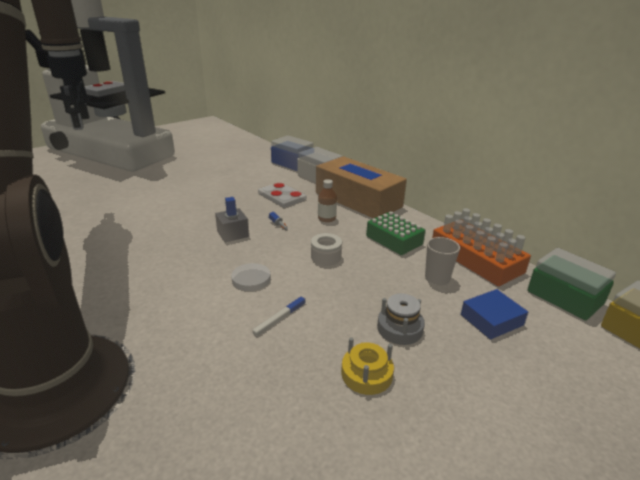

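The two pin-like things are at top (180,301), upright in the grey holder, and at top (206,241), small and lying on the bench. The first is larger and in the holder, so it should be the one meant. The nests are grey with discs at (457,272) and yellow and empty at (478,343), so it's the grey one. One enlarged crop will confirm this.

```bash
python3 - <<'E'
from h import *
t=cv2.imread("pics/top0.png"); s=cv2.imread("pics/side0.png")
def cr(im,c,rw,w=80,h=60): return cv2.resize(im[rw-h//2:rw+h//2,c-w//2:c+w//2],(400,300),interpolation=cv2.INTER_CUBIC)
cv2.imwrite("pics/crop.png",np.vstack([np.hstack([cr(t,190,285,100,75),cr(t,457,272)]),np.hstack([cr(s,240,218),cr(s,402,315)])]))
E
```

```text
(no output)
```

View pics/crop.png

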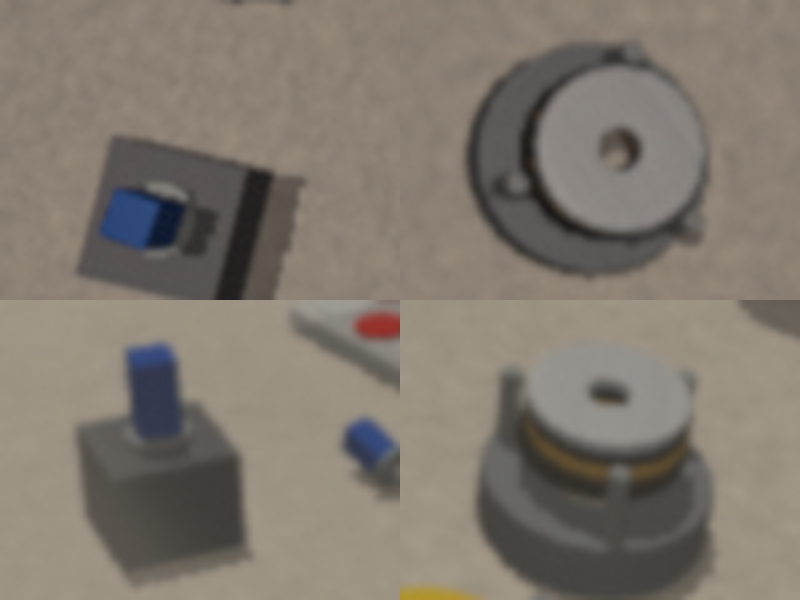

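Confirmed: the pin in the holder is at top (180,301), and the grey nest holds three discs with the hole at top (461,272). Next I'll work out positions and the handle's yaw.

```bash
python3 - <<'E'
from h import *
for c in("top","side"):
    im=cv2.imread(f"pics/{c}0.png"); hsv=cv2.cvtColor(im,cv2.COLOR_BGR2HSV)
    m=cv2.inRange(hsv,(95,120,85),(130,255,255)) if c=="top" else cv2.inRange(hsv,(95,90,40),(130,255,255))
    n,l,st,ce=cv2.connectedComponentsWithStats(m)
    box=(160,190,290,315) if c=="top" else (215,245,190,230)
    for i in range(1,n):
        if st[i,4]>20 and box[0]<ce[i][0]<box[1] and box[2]<ce[i][1]<box[3]:
            print(c,st[i],ce[i].round(2)); ys,xs=np.nonzero(l==i)
            rc=cv2.minAreaRect(np.c_[xs,ys].astype(np.float32)); print(rc)
            if c=="top":
                P=np.array([onz(c,*p,99)[:2] for p in cv2.boxPoints(rc)]); print(P.round(1),P.mean(0)); e=np.diff(P,axis=0); print(np.degrees(np.arctan2(e[:,1],e[:,0])))
                print("top c",onz(c,*ce[i],99))
            else: print("side mid, handle centre z~78",onz(c,*ce[i],78))
print("holder edges")
a,b,d=[onz("top",140+x/4,248+y/4,52) for x,y in((115,137),(245,168),(78,272))]
for u in(b-a,d-a): print(np.degrees(np.arctan2(u[1],u[0])),np.linalg.norm(u))
print("holder c",(b+d)/2)
print("hole top",onz("top",461,271.8,62),"side disc",onz("side",403.6,304,62))
print("base",onz("top",454.2,273.8,25))
for p in((630,50),(512,183),(690,225)): print("post",onz("top",417+(p[0]-400)/5,242+p[1]/5,56))
E
```

```text
top [165 295  15  14 143] [172.22 301.43]
((172.0500030517578, 301.3500061035156), (11.700427055358887, 12.016654014587402), 18.434947967529297)
[[467.  263.1]
 [486.6 257.6]
 [480.7 238.2]
 [461.2 243.6]] [473.88191971 250.63693423]
[ -15.48735756 -106.82354629  164.36879726]
top c [473.73232304 250.33978818  99.        ]
side [226 197   8   6  33] [229.58 199.45]
((229.5675811767578, 199.40541076660156), (4.274373531341553, 7.233555316925049), 80.53767395019531)
side mid, handle centre z~78 [486.2165973  284.52894089  78.        ]
holder edges
-101.98515894310017 61.19095889636401
167.73777750257833 62.394735230401416
holder c [471.37096665 250.08307958  52.        ]
hole top [ 537.65879188 -251.52752337   62.        ] side disc [ 532.10111098 -254.39020878   62.        ]
base [ 536.40580549 -248.8526819    25.        ]
post [ 573.8780804  -257.08229902   56.        ]
post [ 525.08799764 -214.522032     56.        ]
post [ 511.4538244  -277.72521322   56.        ]
```

```bash
cat >> h.py <<'E'
def down(yaw):  # tool x axis at yaw deg
    a=np.radians(yaw); c,s=np.cos(a),np.sin(a); return np.array([[c,s,0],[s,-c,0],[0,0,-1.]])
E
python3 - <<'E'
from h import *
print(r.read_tcp_rot().round(2) if hasattr(r.read_tcp_rot(),'round') else r.read_tcp_rot())
best=None
for k in range(4):
    y=-14+90*k
    q=[r.solve_ik([473.5,250.5,z],down(y)) for z in(180,78)]; print(y,[None if a is None else np.round(a) for a in q])
    if all(a is not None for a in q):
        s=abs(np.array(q[0])-np.array(r.read_joints())).max()
        if best is None or s<best[0]: best=(s,y)
y=best[1]; print("yaw",y)
r.release()
r.move_ptp([473.5,250.5,180],down(y))
r.move_linear([473.5,250.5,78],v=100)
r.close_gripper(60)
print(r.read_grip_width(),r.read_finger_force(),r.read_tool_pos(),r.read_ft_force())
r.move_linear([473.5,250.5,100],v=60); r.move_linear([473.5,250.5,220],v=150)
print(r.read_grip_width(),r.read_tool_pos(),r.read_ft_force(),r.read_time())
E
```

```text
[[-0.91  0.41  0.  ]
 [ 0.41  0.91  0.  ]
 [ 0.    0.   -1.  ]]
-14 [array([ -63.,   22.,   38.,  110.,  -16.,   54., -121.]), array([ -60.,   31.,   35.,  115.,  -26.,   42., -113.])]
76 [array([-51.,  19.,  23., 109.,  -9.,  53., -38.]), array([-49.,  28.,  21., 114., -15.,  41., -33.])]
166 [array([-37.,  19.,   5., 108.,  -2.,  53.,  45.]), array([-36.,  27.,   4., 113.,  -3.,  40.,  46.])]
256 [array([-25.,  19., -11., 108.,   4.,  53., 129.]), array([-23.,  28., -13., 112.,   9.,  41., 125.])]
yaw 76
21.349502034355442 58.78026723861694 [473.56968966 250.54721024  78.23033736] [-0.47200759 -0.14417188  4.26889315]
21.27095015622348 [472.93625982 250.27246669 219.06843022] [ 0.68774921 -0.15763518 -2.14987598] 5.8083
```

```bash
python3 - <<'E'
from h import *
best=None; q0=np.array(r.read_joints())
lim=np.array([[-169.25,169.25],[-16.82,113.86],[-84,82.57],[7.8,145.47],[-59.2,239.2],[7.22,106.19],[-163.78,163.78]])
for y in range(0,360,15):
    q=[r.solve_ik([536,-252,z],down(y)) for z in(156,79)]
    if all(a is not None for a in q):
        m=min(np.min(np.minimum(np.array(a)-lim[:,0],lim[:,1]-np.array(a))) for a in q); s=abs(np.array(q[0])-q0).max()
        if best is None or m-0.1*s>best[0]: best=(m-0.1*s,y,m,s)
print(best); y=best[1]
r.move_ptp([536,-252,220],down(y)); r.move_linear([536,-252,156],v=100)
r.hold(0.5); p=np.array(r.read_tool_pos()); print(p,r.read_ft_force(),r.read_time())
open("yaw.txt","w").write(str(y))
t=save("top","top1.png"); s=save("side","side1.png")
for c,th,z in(("top","pin_nose",p[2]-26.2-46),("side","pin_nose",p[2]-72.2),("top","pin",p[2]-26.2),("side","pin",p[2]-26.2),("side","disc_top",56),("side","catch_ends",p[2]-46.7)):
    for d in models.pinpoint(c,th)[:2]:
        rw,cl=d["centre"]; print(c,th,round(d["score"],2),round(cl,1),round(rw,1),onz(c,cl,rw,z).round(1),"expect px",proj(c,[p[0],p[1],z]).round(1))
def cr(im,c,rw,w=160,h=240): return cv2.resize(im[rw-h//2:rw+h//2,c-w//2:c+w//2],(400,600),interpolation=cv2.INTER_CUBIC)
cv2.imwrite("pics/crop1.png",cv2.cvtColor(np.hstack([cr(t,455,260),cr(s,402,270)]),cv2.COLOR_RGB2BGR))
E
```

```text
(np.float64(28.857534422370293), 105, np.float64(38.008457246505394), np.float64(91.50922824135098))
[ 536.01574328 -251.99133332  156.11537605] [-0.87778268 -0.43228467 -0.72521709] 8.9417
top pin_nose 0.78 461.3 270.5 [ 538.3 -246.2   83.9] expect px [464.7 271.9]
top pin_nose 0.67 471.1 273.0 [ 534.3 -263.1   83.9] expect px [464.7 271.9]
side pin_nose 0.84 406.5 295.1 [ 532.5 -257.6   83.9] expect px [405.4 292.8]
side pin_nose 0.73 284.9 226.7 [507.8  76.5  83.9] expect px [405.4 292.8]
top pin 0.65 208.2 240.5 [576.1 186.  129.9] expect px [472.4 270. ]
top pin 0.62 470.9 267.1 [ 540.7 -249.6  129.9] expect px [472.4 270. ]
side pin 0.78 405.8 272.4 [ 530.7 -250.7  129.9] expect px [408.4 271.7]
side pin 0.59 283.1 219.1 [476.5  37.8 129.9] expect px [408.4 271.7]
side disc_top 0.84 402.8 306.7 [ 531.3 -254.1   56. ] expect px [403.7 305.1]
side disc_top 0.43 436.2 281.1 [ 642.9 -242.2   56. ] expect px [403.7 305.1]
side catch_ends 0.63 403.4 281.1 [ 531.3 -247.8  109.4] expect px [407.  281.2]
side catch_ends 0.6 284.6 225.4 [484.3  44.2 109.4] expect px [407.  281.2]
```

View pics/crop1.png

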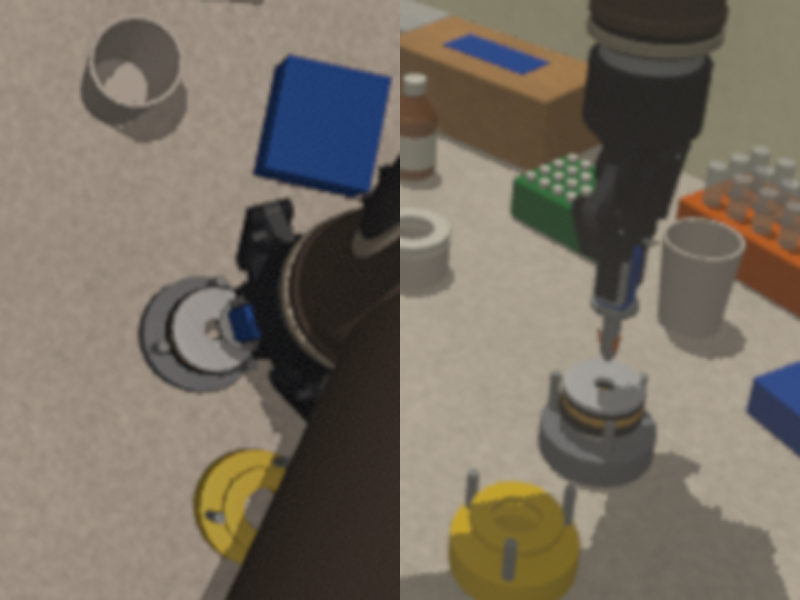

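The side view puts the nose tip at (405,293), where I expected it, with the hole at (403.5,303.5). The top view disagrees by a few mm in x, so I'll look again with the nose just above the disc.

```bash
python3 - <<'E'
from h import *
r.move_linear([535.5,-253.5,138],v=60); r.hold(0.4); p=np.array(r.read_tool_pos()); print(p,r.read_time())
t=save("top","top2.png"); s=save("side","side2.png")
for c in("top","side"): print(c,"tip",proj(c,[p[0],p[1],p[2]-72.2]),"flange",proj(c,[p[0],p[1],p[2]-26.2]),"hole at p",proj(c,[p[0],p[1],62]), "shoulder",proj(c,[p[0],p[1],p[2]-64.2]))
def cr(im,c,rw,w=50,h=75): return cv2.resize(im[rw-h//2:rw-h//2+h,c-w//2:c-w//2+w],(400,600),interpolation=cv2.INTER_CUBIC)
cv2.imwrite("pics/crop2.png",cv2.cvtColor(np.hstack([cr(t,462,270),cr(s,404,295)]),cv2.COLOR_RGB2BGR))
# disc top-face ellipse fits from the unobstructed pictures
for c,cen,a in(("top",(461,272),(17,17)),("side",(403.5,304),(17,10))):
    g=cv2.imread(f"pics/{c}0.png",0).astype(np.float32); pts=[]
    for th in np.radians(np.arange(0,360,4)):
        k=np.linspace(0.75,1.3,56); x=(cen[0]+k*a[0]*np.cos(th)).astype(np.float32); y=(cen[1]+k*a[1]*np.sin(th)).astype(np.float32)
        v=cv2.GaussianBlur(cv2.remap(g,x[None],y[None],cv2.INTER_CUBIC),(9,1),0)[0]; d=np.diff(v); i=d.argmin()
        if d[i]<-1: pts.append((x[i],y[i]))
    pts=np.array(pts,np.float32)
    for _ in range(3):
        W=np.array([onz(c,*q,62)[:2] for q in pts]); A=np.c_[2*W,np.ones(len(W))]; s_=np.linalg.lstsq(A,(W**2).sum(1),rcond=None)[0]
        R=np.sqrt(s_[2]+s_[0]**2+s_[1]**2); res=np.hypot(*(W-s_[:2]).T)-R; pts=pts[abs(res)<1.5*res.std()]
    print(c,"disc circle",s_[:2],R,res.std(),len(pts))
E
```

```text
[ 535.56951636 -253.50902412  138.14713535] 10.1917
top tip [462.73455938 272.85009915] flange [470.18538222 271.04644084] hole at p [462.13131991 272.99612837] shoulder [463.97393397 272.55007748]
side tip [404.75414838 301.27932371] flange [407.68500546 280.56048802] hole at p [404.51036222 303.00269857] shoulder [405.25189746 297.76063238]
top disc circle [ 538.28394314 -250.25462174] 29.334535259118976 0.1653594372210885 55
side disc circle [ 532.51100722 -252.18513804] 29.614841128952364 0.6000183420199692 42
```

View pics/crop2.png

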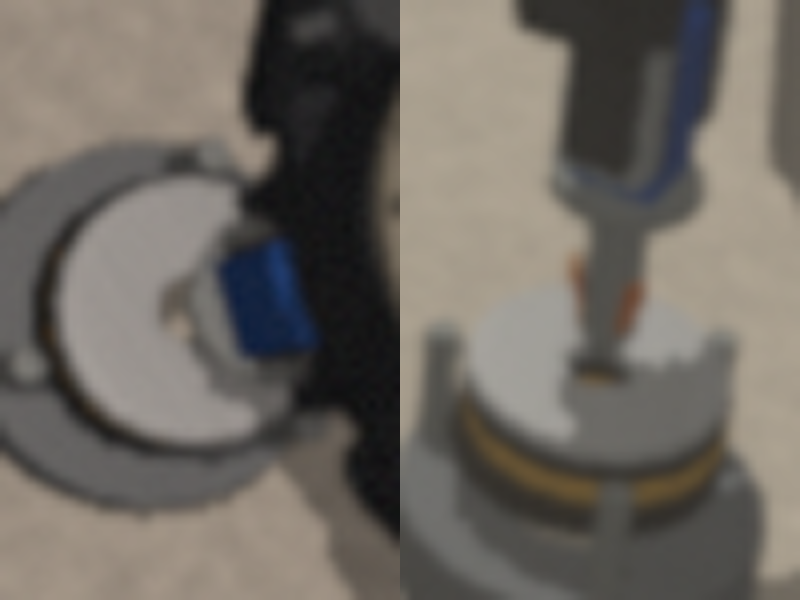

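The nose is over the hole in both views. In the side crop the hole is at (600,366) against (604,360) expected, and in the top crop the disc centre is at (196,312) against (201,320). I'll correct by about 2 mm and push down in slow, guarded steps.

```bash
python3 - <<'E'
from h import *
x,y=535.7,-251.6
r.move_linear([x,y,137],v=20)
for z in (128,122,116,110,104,98,92):
    hit=r.move_linear([x,y,z],v=15,contact_N=11)
    p=np.array(r.read_tool_pos()); print(z,hit,p.round(2),np.round(r.read_ft_force(),1),round(r.read_time(),2))
    if hit: break
s=save("side","side3.png"); cv2.imwrite("pics/crop3.png",cv2.cvtColor(cv2.resize(s[230:350,344:464],(600,600),interpolation=cv2.INTER_CUBIC),cv2.COLOR_RGB2BGR))
E
```

```text
128 False [ 535.69 -251.67  128.01] [-0.   0.2 -2. ] 11.3
122 False [ 535.87 -251.61  122.04] [-0.1  0.2 -0.4] 11.85
116 False [ 535.74 -251.62  115.97] [ 0.9 -0.3 -0.4] 12.4
110 False [ 535.7  -251.59  109.96] [ 1.8  0.5 -0.1] 12.95
104 False [ 536.1  -251.85  104.4 ] [0.3 0.4 4.9] 13.5
98 False [ 536.71 -251.91   98.69] [2.  0.3 5.3] 14.05
92 False [ 536.76 -251.87   92.46] [ 3.7 -0.6  3.8] 14.6
```

```bash
python3 - <<'E'
from h import *
x,y=535.9,-251.6
for z in (88,85,82.5,81,80,79.2):
    hit=r.move_linear([x,y,z],v=10,contact_N=12)
    p=np.array(r.read_tool_pos()); print(z,hit,p.round(2),np.round(r.read_ft_force(),1),round(r.read_time(),2))
    if hit: break
r.hold(0.4); print(r.read_tool_pos(),r.read_ft_force())
s=save("side","side4.png"); cv2.imwrite("pics/crop4.png",cv2.cvtColor(cv2.resize(s[230:350,344:464],(600,600),interpolation=cv2.INTER_CUBIC),cv2.COLOR_RGB2BGR))
E
```

```text
88 False [ 536.41 -251.79   88.28] [ 4.1 -0.9  5. ] 15.2
85 False [ 535.39 -251.56   84.7 ] [2.8 0.2 2.3] 15.65
82.5 False [ 535.33 -251.48   82.07] [ 1.1 -0.3  0.5] 16.05
81 False [ 535.15 -251.37   80.51] [ 0.4 -0.1 -0.3] 16.35
80 False [ 535.25 -251.46   79.66] [-0.7 -0.1 -0.4] 16.6
79.2 False [ 535.65 -251.53   79.06] [-0.3 -0.4  0.6] 16.85
[ 535.89463546 -251.53331181   79.20653735] [-1.04723064 -0.25887155  0.56253543]
```

View pics/crop4.png

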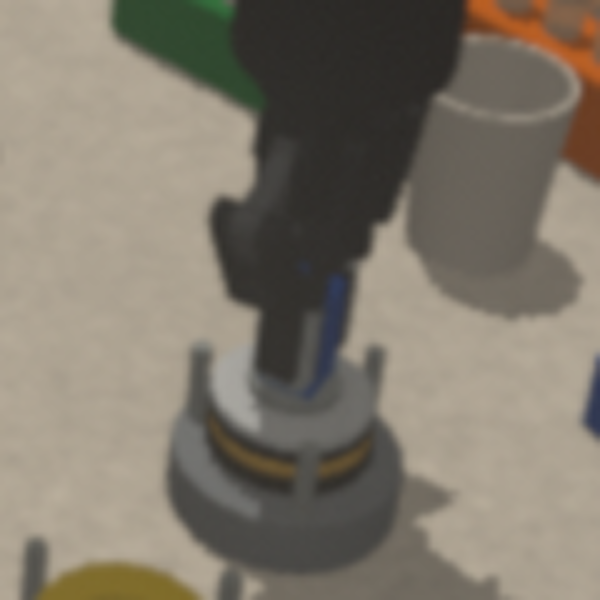

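The flange is down on the top disc, and the drag is gone: force fell from 5 N to about 0. I'll press slightly further, then lift straight up and check.

```bash
python3 - <<'E'
from h import *
x,y=535.9,-251.6
r.move_linear([x,y,78.6],v=8,contact_N=8); r.hold(0.3); print(r.read_tool_pos(),np.round(r.read_ft_force(),1))
r.move_linear([x,y,110],v=25); print(np.round(r.read_ft_force(),1))
r.move_linear([x,y,190],v=60); r.hold(0.6); print(r.read_tool_pos(),np.round(r.read_ft_force(),1),r.read_time())
s=save("side","side5.png"); t=save("top","top5.png"); 
def cr(im,a,b): return cv2.resize(im[a:a+150,b:b+100],(400,600),interpolation=cv2.INTER_CUBIC)
cv2.imwrite("pics/crop5.png",cv2.cvtColor(np.hstack([cr(s,200,355),cr(t,200,430)]),cv2.COLOR_RGB2BGR))
E
```

```text
[ 535.97282585 -251.62582068   78.65393363] [-0.4 -0.1  0. ]
[ 0.3 -0.2 -3.7]
[ 535.94204606 -251.62077009  190.01953083] [-0.3  0.1 -3. ] 21.3417
```

View pics/crop5.png

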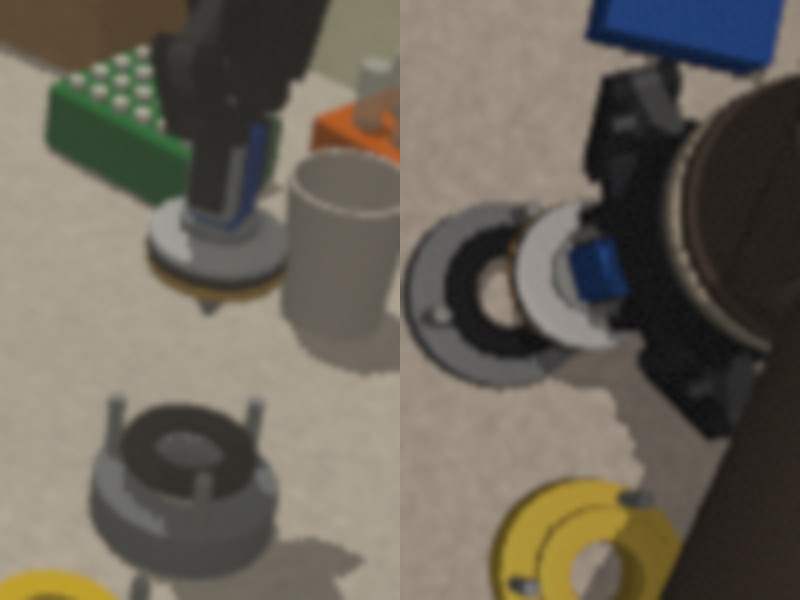

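All three discs hang on the pin and the nest platform is empty. Next I'll refine the stand centre with a circle fit and hover over it.

```bash
python3 - <<'E'
from h import *
E=[]
for c,cen,a in(("top",(308,242.5),(20,20)),("side",(327,241),(16,9))):
    g=cv2.imread(f"pics/{c}0.png",0).astype(np.float32); pts=[]
    for th in np.radians(np.arange(0,360,4)):
        if c=="side" and np.sin(th)>-0.1: continue
        k=np.linspace(0.8,1.3,50); x=(cen[0]+k*a[0]*np.cos(th)).astype(np.float32); y=(cen[1]+k*a[1]*np.sin(th)).astype(np.float32)
        v=cv2.GaussianBlur(cv2.remap(g,x[None],y[None],cv2.INTER_CUBIC),(9,1),0)[0]; d=np.diff(v); i=d.argmin()
        if d[i]<-1: pts.append((x[i],y[i]))
    W=np.array([onz(c,*q,46)[:2] for q in pts])
    from scipy.optimize import least_squares
    s=least_squares(lambda q:np.hypot(*(W-q).T)-36,[586,24],loss="soft_l1",f_scale=0.5); print(c,s.x,len(W),np.median(abs(s.fun)))
sx,sy=586.5,24
best=None; q0=np.array(r.read_joints())
for y in range(0,360,15):
    q=[r.solve_ik([sx,sy,z],down(y)) for z in(190,90)]
    if all(a is not None for a in q):
        s=abs(np.array(q[0])-q0).max()
        if best is None or s<best[0]: best=(s,y)
y=best[1]; print(best)
r.move_linear([535.9,-251.6,215],v=100)
r.move_ptp([sx,sy,215],down(y)); r.move_linear([sx,sy,130],v=80); r.hold(0.4)
p=np.array(r.read_tool_pos()); print(p,np.round(r.read_ft_force(),1),r.read_time())
s=save("side","side6.png"); t=save("top","top6.png")
print("ring px at p",proj("side",[p[0],p[1],46]),proj("top",[p[0],p[1],46]))
def cr(im,a,b): return cv2.resize(im[a:a+150,b:b+100],(400,600),interpolation=cv2.INTER_CUBIC)
cv2.imwrite("pics/crop6.png",cv2.cvtColor(np.hstack([cr(s,160,277),cr(t,170,260)]),cv2.COLOR_RGB2BGR))
E
```

```text
top [587.91244552  22.33343045] 90 1.1143763107106999
side [583.06735228  21.17684363] 13 0.6635060233511894
(np.float64(19.20809877946765), 150)
[586.56418982  24.05424412 130.15224447] [-0.3  0.2 -3. ] 24.5333
ring px at p [326.5531188  239.66613724] [307.35277521 242.57568501]
```

View pics/crop6.png

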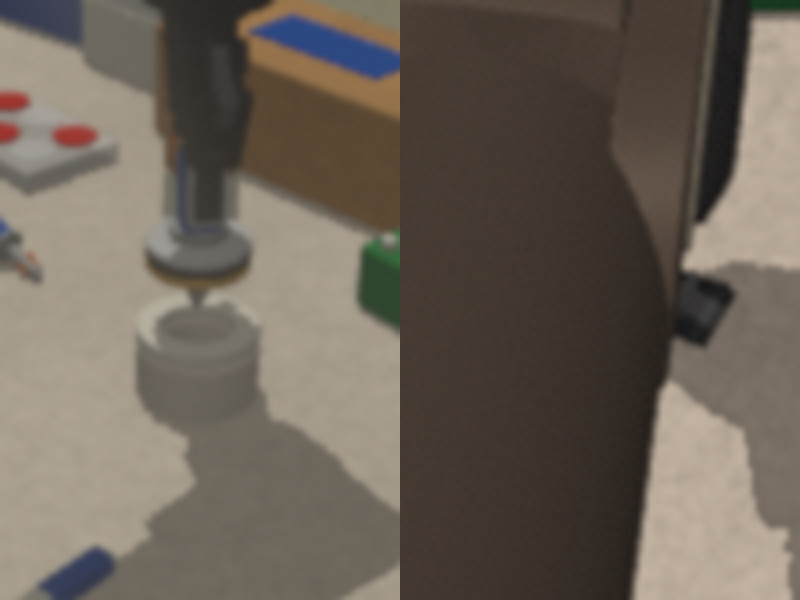

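The side view shows the ring at about (326.8,241.7), with the stack right above it. I'll correct by 1–2 mm, lower gently and let go.

```bash
python3 - <<'E'
from h import *
x,y=585.3,22.6
r.move_linear([x,y,115],v=40); r.move_linear([x,y,95],v=25); r.hold(0.3); print(np.round(r.read_ft_force(),2))
for z in (92,91,90.3,89.8):
    hit=r.move_linear([x,y,z],v=6,contact_N=3.5); print(hit,np.round(r.read_tool_pos(),2),np.round(r.read_ft_force(),2))
    if hit: break
r.hold(0.4); f=np.array(r.read_ft_force()); print(f.round(2))
r.release(); r.hold(0.3)
p=np.array(r.read_tool_pos()); print(p,r.read_grip_width())
r.move_linear([p[0],p[1],150],v=50); r.move_linear([p[0],p[1],240],v=150)
r.move_ptp([480,200,260],r.read_tcp_rot()); r.hold(0.5); print(r.read_time())
s=save("side","side7.png"); t=save("top","top7.png")
for c,th,z in(("top","stand_top",46),("top","pin",64),("top","disc_top",58),("side","pin",64),("side","disc_low",46)):
    for d in models.pinpoint(c,th)[:2]: rw,cl=d["centre"]; print(c,th,round(d["score"],2),onz(c,cl,rw,z).round(1))
def cr(im,a,b): return cv2.resize(im[a:a+90,b:b+60],(400,600),interpolation=cv2.INTER_CUBIC)
cv2.imwrite("pics/crop7.png",cv2.cvtColor(np.hstack([cr(s,190,297),cr(t,200,279)]),cv2.COLOR_RGB2BGR))
E
```

```text
[-0.53  0.5  -2.87]
False [585.4   22.56  92.09] [-1.37 -0.47 -2.71]
False [585.29  22.61  90.97] [-0.16  1.23 -2.66]
False [585.36  22.6   90.33] [ 0.2  -0.1  -1.51]
False [585.38  22.59  90.06] [-0.69  0.09  2.63]
[-1.81 -0.53  2.42]
[585.29229629  22.58584182  89.796419  ] 85.50027821417609
32.675
top stand_top 0.92 [588.4  24.   46. ]
top pin 0.76 [584.5 199.4  64. ]
top pin 0.72 [590.3  21.7  64. ]
top disc_top 0.64 [588.1  23.9  58. ]
side pin 0.69 [580.   28.4  64. ]
side pin 0.6 [541.2 144.1  64. ]
side disc_low 0.37 [587.9  23.4  46. ]
```

View pics/crop7.png

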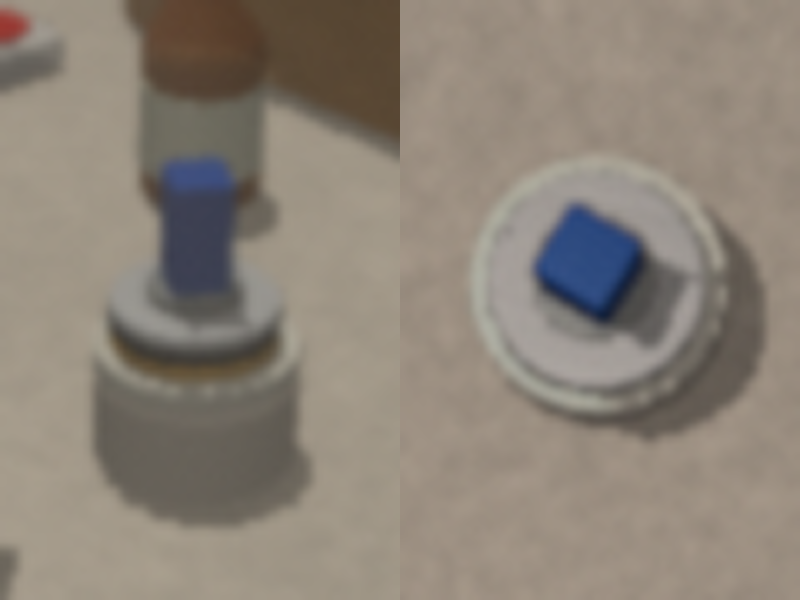

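The stack lies flat and centred on the white ring. The pin stands upright on it, released, with its handle at side crop (200,225).

```bash
python3 -c "
from h import *
print(r.sign_off())"
```

```text
the job is handed in; nothing more can be done
None
```

The job is handed in (no verdict came back): all three discs were lifted off the nest on the pin, which now stands upright, released and looking centred on the white stand; tool-force readings stayed under 6 N and nothing else on the bench was touched as far as I could see.

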